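# Take the egg torch out of its sprung clips

## Robot

A 6-joint arm with a two-finger parallel gripper is mounted at the origin on the work surface. World frame = base frame: x ahead of the robot, y to its left, z up, the work surface at z = 0. Lengths are in m, angles in degrees, forces in N, time in s.
With the tool pointing down it reaches from about 0.3 to 0.875 m from the base axis. Payload 6.4 kg.
Tool frame: the origin (TCP) lies on the centre line of the jaws, within the pads' length; the fingertips stand 11 mm ahead of it and the grasp point (between the pads) lies 8 mm behind it (robot.tip_reach is the distance from the TCP to the fingertips, in m); z points along the fingers, y is the direction in which the jaws open and shut (so a half turn about z gives the same grasp; the last joint's range is limited). The gripper opens to 85 mm and grips with 20 to 120 N. Pads are 22 mm wide; open, the fingers measure 114 mm over their backs; the gripper's body (76 mm by 85 mm) begins 54 mm behind the grasp point. The pads swing forward as they close: fully open they stand 13 mm farther back than shut.
Start: joints at [65.243, 10.359, 92.074, -0, 77.567, -11.82], TCP at [0.129, 0.56, 0.217] pointing down, gripper open.
Joint ranges: [-171.53, 171.53], [-51.25, 118.39], [17.06, 147.69], [-65.23, 245.23], [0, 150.52], [-178.68, 178.68]. Speed limits (degrees/s): [147.25, 147.25, 172.46, 180, 180, 180].

## Interface

Orientations are given as [roll, pitch, yaw] about the fixed x, y, z axes, in that order (R = Rz(yaw) Ry(pitch) Rx(roll)).
In Python, from rig import robot gives the robot as it stands. The module is installed in compiled form; this text tells all that it offers.
- The arm moves only by the tool servo_tool, never from a script. Its argument "rows" is a list of rows, each an object with "translation": the shift along the tool's x, y, z in m, a list of three; "angular": the turn, a rotation vector about the tool's x, y, z in rad, a list of three; "grip": the closure, from 0 (fully open) to 1 (shut). In form: [{"translation": [dx, dy, dz], "angular": [ax, ay, az], "grip": grip}, ...]. A call has 1 to 20 rows; each row shifts and turns the commanded pose from where the row before left it, along the tool's axes as they then stand; what a row does not reach is not made up. A row lasts 1/10 s, in which the tool goes at most 50 mm and 8.59 degrees, less where a joint would pass 70% of its speed; a pose out of reach is approached as far as the arm can. A call is refused whole if a number of a shift passes 0.05 or a number of a turn 0.15, either way. A call with a gripper value outside its range is refused whole. The fingers move at their own pace and stop on an object; the grip force is fixed at half the most. Time passes only in rows, so rows that do not move let the fingers close. It gives the time, the measured TCP pose, the force and the opening at its end, in the units of the state.
- robot.sense(): the state, without advancing time (a new reading comes with each control period).
- robot.camera(name): name is "scene" or "top" or "wrist"; returns the picture (400x640x3 uint8, red, green, blue); there is no depth.
- robot.camera_model(name): a dict with "K" (3x3 intrinsics, pixels), "cam_to_world" (4x4, takes a point from camera to world coordinates). Camera axes: x right, y up, looking along -z (the intrinsics and any distortion apply to the point x, -y, -z); pixel columns grow to the right and rows downward; lengths in m; the calibration is good to about 2 mm. A picture is of the moment at which its call begins: read the wrist's pose just before it. camera_model takes no time and is no camera call; for the wrist camera it gives the pose at the moment of the call.
- robot.sign_off(): hands the job in, once; it reports no verdict.
Trained networks look in the newest picture that a camera, given by its name, has taken for a name from the list of things; names that differ only in an ending like _2 or _b are one class to them, and where a whole thing is asked for, a point or a joint stands for the part that bears it (a point fixed in the world has none). Each returns a list of dicts, best first, with "p" (0 to 1); they miss things now and then, are a little off and sometimes report something else, mostly with a low value. They report only what shows in the picture. A call takes as long as a camera call. They do not tell look-alikes from the thing itself.
- robot.search_frame(camera, thing): "xyz" ([x, y, z] in m, in world coordinates, good to about 4 mm: the middle of the surface that is visible of it).
- robot.outline_of(camera, thing): "mask" (400x640 bool, what is visible of it).
- robot.landmark_of(camera, thing): "xyz" ([x, y, z] in m, in world coordinates, good to about 4 mm: a listed point, or the origin of a listed thing).
The state is a dict: "time": time; "joints": joint angles; "joint_velocities": joint speeds; "effort": joint torques, N m; "ee_pos": TCP position; "orientation": TCP orientation; "wrist_force": force on the tool from outside, world axes, zero at the start; "torque": the same for the moment, N m; "finger_gap": finger opening in m.
Only numpy, scipy, OpenCV 4.12 (cv2) and the standard library are available. Lean on these libraries where they do the work, as an engineer would, in place of code of your own. Each camera call takes 0.05 s, during which the arm holds its last target. There are 200 camera calls.

## Task

Get the torch ready for checking eggs: grip it in the middle, snap it straight forward out of its two sprung clips, and lay it down flat in the empty shallow tray on the counter, lowering it in by hand rather than dropping it. Leave the brush in its own clips.

Things in the scene. Friction and masses are not known exactly. Their poses are not given: they have to be found in the camera images.
- torch: The torch: level round aluminium bar 30 mm in diameter, black six-sided head 40 mm across flats at one end, 190 mm long, about 0.12 kg. Origin on the bar's axis midway between its clips, 100 mm above the counter at first; y along the bar to the head, which is y = 71 to 95 mm. Grip from above between the clips, fingers in front and behind. Lying flat, its middle is 18 mm above what it lies on.
- torch_stand: Fixed wooden stand of the torch: base 14 mm thick, two posts 124 mm tall, each with a steel C-clip 14 mm wide, centred at y = -50 and 50 mm, open to -x (front). Origin on the counter under the clips' axis (x = 0, z = 100 mm), midway; x level to the back, y along the torch. Posts x = 18 to 33 mm; clear between them. Pulled along -x at 5 to 15 N, the clips let go within 25 mm.
- brush: To be left alone: a wooden brush with a round handle 30 mm in diameter and a flat bristle head 44 mm wide and 66 mm long, 228 mm over all, in an identical stand beside the torch's (left or right varies). Origin on the handle's axis midway between its clips, 100 mm above the counter; y along the handle to the bristle head, x to the back of its stand.
- tray: The empty shallow plywood tray, fixed on the counter in front of the stands: 170 x 270 mm outside, walls 35 mm high and 6 mm thick, floor 6 mm thick. Origin under its centre at the counter's surface; x across its short side, y along its long side, z up.
Things that resemble listed ones, but are neither listed nor needed, are in the scene too. What is shaped like the torch_stand but green or turquoise is not meant.

How it is judged (in metres and radians):
On the way, in this order (a step that is already met when the one before it is completed fails the run):
1. the torch has come forward out of its clips: at least 25 mm in front of them, within 40 mm of their height and not slid out lengthwise (within 40 mm) (x of torch in the frame of torch_stand below -0.025 m and z of torch in the frame of torch_stand between 0.06 and 0.14 m and y of torch in the frame of torch_stand between -0.04 and 0.04 m).
2. the torch is lowered by the gripper, still held, into the tray: its middle over the tray and less than 60 mm above the counter (contact force between the fingers and torch above 0.5 N and height (world z) of torch below 0.06 m and x of torch in the frame of tray between -0.07 and 0.07 m and y of torch in the frame of tray between -0.06 and 0.06 m), for 0.05 s.
At the end, for the whole second after the job is handed in: The torch lies flat (within 7 degrees of level) and at rest on the floor of the tray, all inside its walls (middle within 75 mm across and 60 mm along of the tray's centre, and less than 35 mm above the counter), let go; the brush is within 30 mm of where it started, in its clips (x of torch in the frame of tray between -0.075 and 0.075 m and y of torch in the frame of tray between -0.06 and 0.06 m and height (world z) of torch below 0.035 m and angle between torch's own y axis and vertical between 1.45 and 1.69 rad and linear speed of torch below 0.03 m/s and distance of brush from where it was at the start of the episode below 0.03 m); the robot touches nothing.
It fails at once if the brush is pulled or knocked more than 30 mm from its place in its clips (distance of brush from where it was at the start of the episode above 0.03 m).
It also fails if it takes over 35 s, if anything falls off the work surface, if the arm or the gripper's body presses on something with over 40 N, if the wrist force passes 120 N, or if a joint passes its speed limit or range.

## Working session

There is one attempt and no reset: what is moved stays moved. The work goes in short steps, Python scripts to look and compute and a tool call to move; the robot and the scene stay as the last step left them, time stands still between calls to the robot, and variables do not carry over. Pictures are saved under pics/ and viewed, about 8 in all and at most 12, crops included, and the job is handed in when it is done.

Besides the shell and the picture viewer there is one more tool, called after "Request:" as a command line: name --argument value ..., lists and objects as JSON in quotes. servo_tool: Moves the arm, as the interface text tells. Its arguments: {"type":"object","properties":{"rows":{"type":"array"}},"required":["rows"]}

```bash
mkdir -p pics; python3 - <<'E'
from rig import robot
import cv2
for c in ("scene","top"):
    im=robot.camera(c); cv2.imwrite(f"pics/{c}0.png",im[:,:,::-1])
    for t in ("torch","torch_stand","brush","tray"):
        for f in ("landmark_of",):
            for d in getattr(robot,f)(c,t): print(c,f,t,d["xyz"],d["p"])
s=robot.sense();print(s["time"],s["ee_pos"],s["orientation"],s["finger_gap"])
E
```

```text
scene landmark_of torch [0.6503, -0.1486, 0.1039] 0.56
scene landmark_of torch_stand [0.68, -0.4295, 0.0027] 0.9
scene landmark_of torch_stand [0.2016, -0.4016, 0.0014] 0.8
scene landmark_of torch_stand [0.6459, -0.149, -0.0056] 0.72
scene landmark_of brush [0.6136, 0.1781, 0.0991] 0.65
scene landmark_of tray [0.4273, -0.0878, -0.0019] 0.8
top landmark_of torch [0.6457, -0.1482, 0.1007] 0.83
top landmark_of torch_stand [0.6734, -0.4324, -0.004] 0.92
top landmark_of torch_stand [0.2049, -0.4029, -0.0003] 0.83
top landmark_of brush [0.6152, 0.1829, 0.096] 0.96
0.5 [0.12871166 0.56041489 0.2170538 ] [-1.79998010e+02 -1.62692168e-03  1.67062667e+02] 0.08544602040252831
```

View pics/scene0.png

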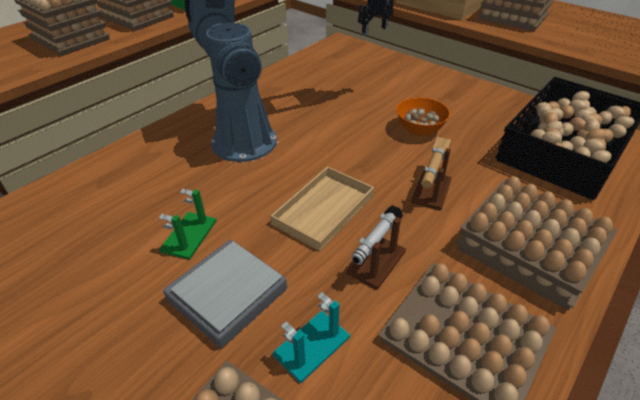

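View pics/top0.png

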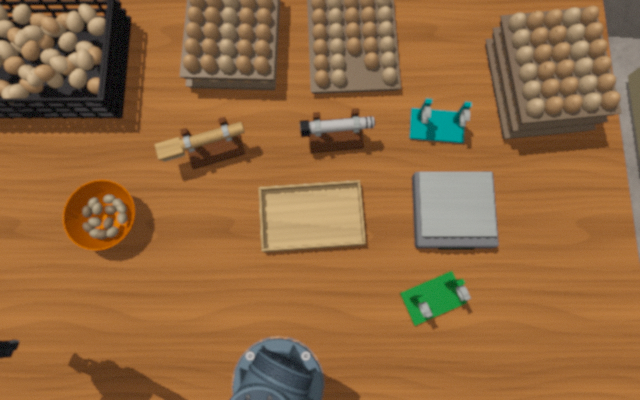

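The torch is in the dark-brown stand at top (338,126) and scene (378,240): a metal bar with a black head. The green stand (435,298 top), the turquoise stand (440,125 top) and the brush (200,140 top) are not it. The tray is the light plywood one at top (312,216); the grey box at (455,210) isn't. Next I measure axes and confirm with a crop.

```bash
cat > h.py <<'E'
import numpy as np, cv2
from rig import robot
def pix2plane(c,uv,z):
    m=robot.camera_model(c);K=np.array(m["K"]);T=np.array(m["cam_to_world"])
    uv=np.atleast_2d(uv).astype(float)
    d=np.linalg.solve(K,np.c_[uv,np.ones(len(uv))].T)
    d=T[:3,:3]@(d*np.array([[1],[-1],[-1]])); o=T[:3,3:]
    return (o+d*(z-o[2])/d[2]).T
def rect(c,mask,z):
    v,u=np.nonzero(mask)
    p=pix2plane(c,np.c_[u,v],z)[:,:2]
    return cv2.minAreaRect((p*1000).astype(np.float32)), p.mean(0)
E
python3 - <<'E'
from h import *
print({k:robot.camera_model("top").get(k) for k in robot.camera_model("top")})
im=robot.camera("top")
for t,z in (("torch",.1),("tray",.035),("torch_stand",.014)):
    for d in robot.outline_of("top",t): print(t,d["p"],d["mask"].sum(),rect("top",d["mask"],z))
p=robot.landmark_of("top","tray");print(p)
# tray by colour
cr=cv2.resize(im[100:260,240:400],None,fx=3.7,fy=3.7,interpolation=cv2.INTER_CUBIC)
cv2.imwrite("pics/crop.png",cr[:,:,::-1])
E
```

```text
{'K': array([[462.30019286,   0.        , 319.2990522 ],
       [  0.        , 462.30019286, 202.45332637],
       [  0.        ,   0.        ,   1.        ]]), 'cam_to_world': array([[-7.05441364e-04,  9.79417741e-01, -2.01842491e-01,
         2.10445463e-01],
       [-9.99994611e-01, -1.33809110e-03, -2.99794458e-03,
        -1.10424059e-01],
       [-3.20632375e-03,  2.01839288e-01,  9.79413407e-01,
         1.22760882e+00],
       [ 0.00000000e+00,  0.00000000e+00,  0.00000000e+00,
         1.00000000e+00]])}
torch 0.75 885 (((644.2068481445312, -152.12396240234375), (47.16530227661133, 194.92190551757812), 2.87229061126709), array([ 0.64554849, -0.14467992]))
tray 0.75 6723 (((422.27337646484375, -84.85670471191406), (176.2432403564453, 273.63653564453125), 3.1219348907470703), array([ 0.42075468, -0.085656  ]))
torch_stand 0.75 1994 (((694.1937255859375, -440.348876953125), (167.63583374023438, 125.46829986572266), 84.4141616821289), array([ 0.6852416 , -0.43763549]))
torch_stand 0.73 2271 (((214.9076385498047, -404.9551086425781), (94.93373107910156, 166.95245361328125), 22.684755325317383), array([ 0.21159782, -0.40254957]))
torch_stand 0.63 1307 (((663.1859741210938, -150.33934020996094), (119.37123107910156, 149.23081970214844), 4.445943355560303), array([ 0.64570532, -0.15178719]))
torch_stand 0.37 6674 (((426.671142578125, -86.32196044921875), (179.43890380859375, 276.3327941894531), 4.123373508453369), array([ 0.42499014, -0.08510889]))
[{'xyz': [0.431, -0.0896, -0.0007], 'p': 0.78}]
```

View pics/crop.png

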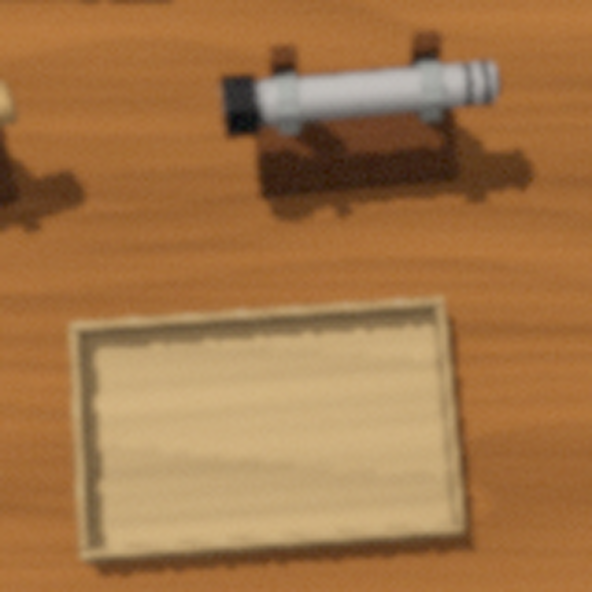

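The crop confirms it: a brown stand with steel clips, the aluminium bar with its black head to the left (+y), and an empty plywood tray. Bar and tray are both at about 3.5° yaw. Turning the tool to yaw 93.5° and moving above the torch.

Request:
servo_tool --rows '[{"translation": [0, 0, -0.005], "angular": [0, 0, 0.1426], "grip": 0}, {"translation": [0, 0, -0.005], "angular": [0, 0, 0.1426], "grip": 0}, {"translation": [0, 0, -0.005], "angular": [0, 0, 0.1426], "grip": 0}, {"translation": [0, 0, -0.005], "angular": [0, 0, 0.1426], "grip": 0}, {"translation": [0, 0, -0.005], "angular": [0, 0, 0.1426], "grip": 0}, {"translation": [0, 0, -0.005], "angular": [0, 0, 0.1426], "grip": 0}, {"translation": [0, 0, -0.005], "angular": [0, 0, 0.1426], "grip": 0}, {"translation": [0, 0, -0.005], "angular": [0, 0, 0.1426], "grip": 0}, {"translation": [0, 0, 0], "angular": [0, 0, 0.1426], "grip": 0}]'

```text
time: 1.65
ee_pos: [0.1289, 0.5608, 0.258]
orientation: [180.0, -0.1, 93.2]
wrist_force: [-0.1, 0.5, -0.4]
finger_gap: 0.085
```

Request:
servo_tool --rows '[{"translation": [-0.037, 0.0236, 0], "angular": [0, 0, 0], "grip": 0}, {"translation": [-0.037, 0.0236, 0], "angular": [0, 0, 0], "grip": 0}, {"translation": [-0.037, 0.0236, 0], "angular": [0, 0, 0], "grip": 0}, {"translation": [-0.037, 0.0236, 0], "angular": [0, 0, 0], "grip": 0}, {"translation": [-0.037, 0.0236, 0], "angular": [0, 0, 0], "grip": 0}, {"translation": [-0.037, 0.0236, 0], "angular": [0, 0, 0], "grip": 0}, {"translation": [-0.037, 0.0236, 0], "angular": [0, 0, 0], "grip": 0}, {"translation": [-0.037, 0.0236, 0], "angular": [0, 0, 0], "grip": 0}, {"translation": [-0.037, 0.0236, 0], "angular": [0, 0, 0], "grip": 0}, {"translation": [-0.037, 0.0236, 0], "angular": [0, 0, 0], "grip": 0}, {"translation": [-0.037, 0.0236, 0], "angular": [0, 0, 0], "grip": 0}, {"translation": [-0.037, 0.0236, 0], "angular": [0, 0, 0], "grip": 0}, {"translation": [-0.037, 0.0236, 0], "angular": [0, 0, 0], "grip": 0}, {"translation": [-0.037, 0.0236, 0], "angular": [0, 0, 0], "grip": 0}, {"translation": [-0.037, 0.0236, 0], "angular": [0, 0, 0], "grip": 0}, {"translation": [-0.037, 0.0236, 0], "angular": [0, 0, 0], "grip": 0}, {"translation": [-0.037, 0.0236, 0], "angular": [0, 0, 0], "grip": 0}, {"translation": [-0.037, 0.0236, 0], "angular": [0, 0, 0], "grip": 0}, {"translation": [-0.037, 0.0236, 0], "angular": [0, 0, 0], "grip": 0}, {"translation": [-0.037, 0.0236, 0], "angular": [0, 0, 0], "grip": 0}]'

```text
time: 3.65
ee_pos: [0.6462, -0.1507, 0.257]
orientation: [180.0, -0.0, 93.5]
wrist_force: [0.9, -0.8, 0.8]
finger_gap: 0.0856
```

Request:
servo_tool --rows '[{"translation": [0, 0, 0], "angular": [0, 0, 0], "grip": 0}, {"translation": [0, 0, 0], "angular": [0, 0, 0], "grip": 0}, {"translation": [0, 0, 0], "angular": [0, 0, 0], "grip": 0}]'

```text
time: 3.95
ee_pos: [0.645, -0.1483, 0.257]
orientation: [-180.0, -0.0, 93.6]
wrist_force: [-0.1, 0.6, 0.3]
finger_gap: 0.0851
```

```bash
python3 - <<'E'
from h import *
s=robot.sense();print(s["time"],s["ee_pos"],s["orientation"],s["wrist_force"])
im=robot.camera("wrist");cv2.imwrite("pics/w1.png",im[:,:,::-1])
for t in ("torch","torch_stand","tray"):
    for d in robot.landmark_of("wrist",t): print(t,d)
for d in robot.outline_of("wrist","torch"): print(d["p"],rect("wrist",d["mask"],.1))
E
```

```text
3.95 [ 0.64497659 -0.14828029  0.25701097] [-1.79974994e+02 -3.17189159e-02  9.35574933e+01] [-0.10406742  0.5773791   0.33447361]
torch {'xyz': [0.6489, -0.1546, 0.0988], 'p': 0.84}
torch_stand {'xyz': [0.6732, -0.4345, 0.0016], 'p': 0.59}
tray {'xyz': [0.4232, -0.0842, 0.0], 'p': 0.97}
0.6 (((647.700927734375, -151.65179443359375), (46.107337951660156, 199.60691833496094), 4.8058576583862305), array([ 0.64731515, -0.13508339]))
```

View pics/w1.png

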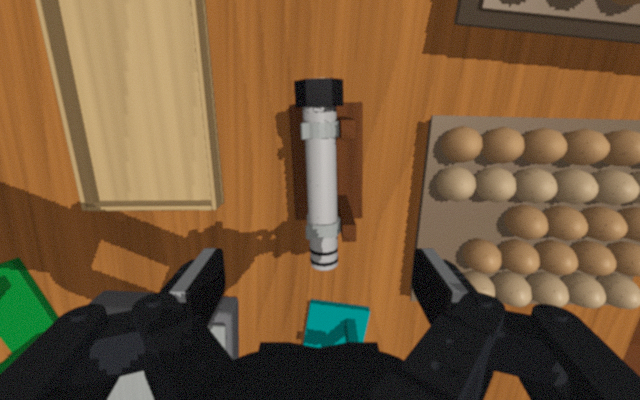

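The wrist view shows the torch with its head at (319,92), clips at (321,129) and (322,228), and posts behind on the right. The tray is at (135,110).

```bash
python3 - <<'E'
from h import *
for z in (.1,.115):
    p=pix2plane("wrist",[[321,129],[322,228],[319.5,113],[323.5,250]],z);print(z,p.round(4)[:,:2],p[:2].mean(0).round(4))
    print(np.degrees(np.arctan2(-(p[2]-p[3])[0],(p[2]-p[3])[1])))
p=pix2plane("top",[[317.8,127.3],[356.5,124.9]],.113);print(p.round(4),p.mean(0))
c=np.array([[70,323],[443,300],[466,533],[82,558]])/3.7+[240,100]
p=pix2plane("top",c,.035)[:,:2];print(p.round(4),p.mean(0))
E
```

```text
0.1 [[ 0.645  -0.0995]
 [ 0.6527 -0.2025]
 [ 0.6425 -0.0846]
 [ 0.656  -0.2279]] [ 0.6488 -0.151   0.1   ]
5.3653294619473035
0.115 [[ 0.6448 -0.0985]
 [ 0.6521 -0.1966]
 [ 0.6425 -0.0843]
 [ 0.6553 -0.2208]] [ 0.6485 -0.1476  0.115 ]
5.365329461947277
[[ 0.6356 -0.1033  0.113 ]
 [ 0.6419 -0.202   0.113 ]] [ 0.63873235 -0.15265876  0.113     ]
[[ 0.4975  0.0534]
 [ 0.5141 -0.2143]
 [ 0.3463 -0.2273]
 [ 0.3291  0.0407]] [ 0.42172853 -0.08687601]
```

Request:
servo_tool --rows '[{"translation": [0, 0.002, 0.02], "angular": [0, 0, -0.012], "grip": 0}, {"translation": [0, 0, 0.03], "angular": [0, 0, 0], "grip": 0}, {"translation": [0, 0, 0.03], "angular": [0, 0, 0], "grip": 0}, {"translation": [0, 0, 0.03], "angular": [0, 0, 0], "grip": 0}, {"translation": [0, 0, 0.025], "angular": [0, 0, 0], "grip": 0}, {"translation": [0, 0, 0.015], "angular": [0, 0, 0], "grip": 0}, {"translation": [0, 0, 0.01], "angular": [0, 0, 0], "grip": 0}, {"translation": [0, 0, 0], "angular": [0, 0, 0], "grip": 0}, {"translation": [0, 0, 0], "angular": [0, 0, 0], "grip": 0}]'

```text
time: 5.1
ee_pos: [0.6482, -0.1492, 0.0983]
orientation: [179.9, 0.0, 94.2]
wrist_force: [0.9, -0.3, 1.0]
finger_gap: 0.0855
```

```bash
python3 - <<'E'
from h import *
im=robot.camera("wrist");im2=robot.camera("scene")
a=cv2.resize(im2[180:300,310:450],None,fx=3.3,fy=3.3,interpolation=cv2.INTER_CUBIC)
b=im[:, :]
b=cv2.resize(b,(320,200))
o=np.zeros((400,790,3),np.uint8);o[:396,:462]=a;o[:200,465:785]=b
cv2.imwrite("pics/g1.png",o[:,:,::-1])
E
```

```text
(no output)
```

View pics/g1.png

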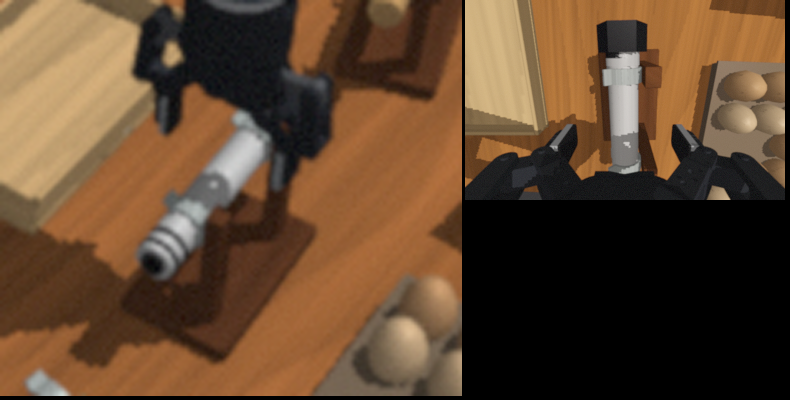

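The fingers straddle the bar between the clips with no contact. Closing.

Request:
servo_tool --rows '[{"translation": [0, 0, 0], "angular": [0, 0, 0], "grip": 0.3}, {"translation": [0, 0, 0], "angular": [0, 0, 0], "grip": 0.45}, {"translation": [0, 0, 0], "angular": [0, 0, 0], "grip": 0.6}, {"translation": [0, 0, 0], "angular": [0, 0, 0], "grip": 1}, {"translation": [0, 0, 0], "angular": [0, 0, 0], "grip": 1}, {"translation": [0, 0, 0], "angular": [0, 0, 0], "grip": 1}, {"translation": [0, 0, 0], "angular": [0, 0, 0], "grip": 1}, {"translation": [0, 0, 0], "angular": [0, 0, 0], "grip": 1}]'

```text
time: 6.0
ee_pos: [0.6477, -0.1493, 0.0977]
orientation: [180.0, 0.0, 94.2]
wrist_force: [-0.6, 0.6, 4.8]
finger_gap: -0.0002
```

Gap is zero, so the fingers closed without the bar between them. Looking.

```bash
python3 - <<'E'
from h import *
s=robot.sense();print(s["finger_gap"],s["wrist_force"],s["ee_pos"])
im=robot.camera("wrist");im2=robot.camera("scene")
a=cv2.resize(im2[180:300,310:450],None,fx=3.3,fy=3.3,interpolation=cv2.INTER_CUBIC)
b=cv2.resize(im,(320,200))
o=np.zeros((400,790,3),np.uint8);o[:396,:462]=a;o[:200,465:785]=b
cv2.imwrite("pics/g2.png",o[:,:,::-1])
for c in ("wrist","scene"):
  for d in robot.landmark_of(c,"torch"): print(d)
E
```

```text
-0.00022740562263294148 [-0.64568696  0.57235218  4.83195976] [ 0.6477293 -0.1492653  0.0977063]
{'xyz': [0.6498, -0.1535, 0.0942], 'p': 0.76}
{'xyz': [0.6485, -0.1491, 0.0977], 'p': 0.79}
```

View pics/g2.png

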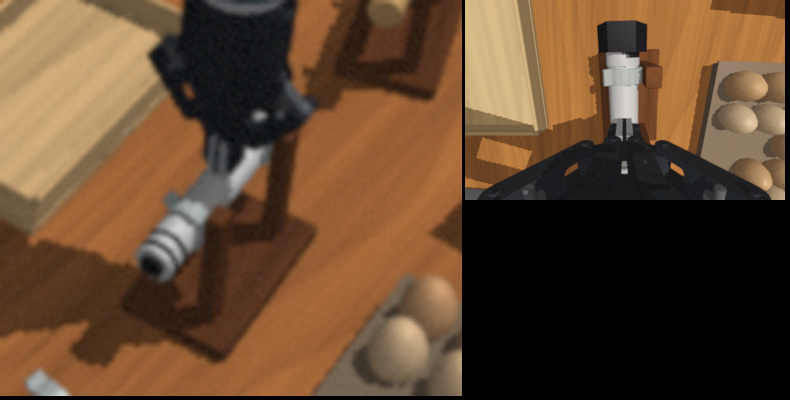

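```bash
python3 - <<'E'
from h import *
print(robot.tip_reach)
m=robot.camera_model("scene");K=m["K"];Ti=np.linalg.inv(m["cam_to_world"])
def proj(p):
    q=Ti@np.r_[p,1];q=K@(q[:3]*[1,-1,-1]);uv=q[:2]/q[2];return ((uv-[310,180])*3.3).round()
for x in (.600,.648,.695):
  print(x,[(z,proj([x,-.149,z])) for z in (.087,.1,.115,.13)])
E
```

```text
0.011
0.6 [(0.087, array([167., 159.])), (0.1, array([168., 147.])), (0.115, array([169., 133.])), (0.13, array([170., 119.]))]
0.648 [(0.087, array([219., 189.])), (0.1, array([220., 177.])), (0.115, array([222., 163.])), (0.13, array([224., 148.]))]
0.695 [(0.087, array([272., 220.])), (0.1, array([274., 207.])), (0.115, array([276., 193.])), (0.13, array([278., 179.]))]
```

The picture puts the open tips at about z = 0.115. That is roughly 15 mm higher than the stated tool geometry gives, so the fingers shut on top of the bar. The torch hasn't moved (net estimates are unchanged). I'll open, go 20 mm lower and check.

Request:
servo_tool --rows '[{"translation": [0, 0, -0.003], "angular": [0, 0, 0], "grip": 0}, {"translation": [0, 0, 0], "angular": [0, 0, 0], "grip": 0}, {"translation": [0, 0, 0], "angular": [0, 0, 0], "grip": 0}, {"translation": [0, 0, 0], "angular": [0, 0, 0], "grip": 0}, {"translation": [0, 0, 0], "angular": [0, 0, 0], "grip": 0}, {"translation": [0, 0, 0], "angular": [0, 0, 0], "grip": 0}, {"translation": [0, 0, 0], "angular": [0, 0, 0], "grip": 0}, {"translation": [0, 0, 0.008], "angular": [0, 0, 0], "grip": 0}, {"translation": [0, 0, 0.008], "angular": [0, 0, 0], "grip": 0}, {"translation": [0, 0, 0.007], "angular": [0, 0, 0], "grip": 0}, {"translation": [0, 0, 0], "angular": [0, 0, 0], "grip": 0}, {"translation": [0, 0, 0], "angular": [0, 0, 0], "grip": 0}]'

```text
time: 7.4
ee_pos: [0.6471, -0.1489, 0.0765]
orientation: [-180.0, -0.0, 94.2]
wrist_force: [-0.5, 1.4, 0.8]
finger_gap: 0.0854
```

```bash
python3 - <<'E'
from h import *
im2=robot.camera("scene");im=robot.camera("wrist")
a=cv2.resize(im2[180:300,310:450],None,fx=3.3,fy=3.3,interpolation=cv2.INTER_CUBIC)
b=cv2.resize(im,(320,200))
o=np.zeros((400,790,3),np.uint8);o[:396,:462]=a;o[:200,465:785]=b
cv2.imwrite("pics/g3.png",o[:,:,::-1])
E
```

```text
(no output)
```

View pics/g3.png

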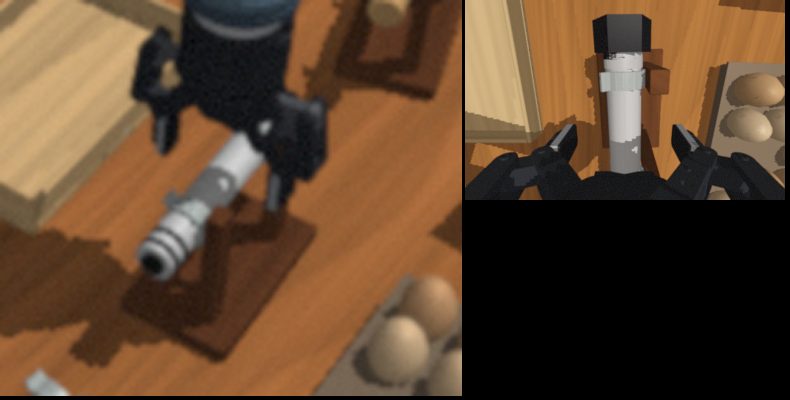

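The tips are now at about z = 0.096, (160,152) and (273,211), which is below the bar's axis. Closing.

Request:
servo_tool --rows '[{"translation": [0, 0, 0], "angular": [0, 0, 0], "grip": 0.3}, {"translation": [0, 0, 0], "angular": [0, 0, 0], "grip": 0.45}, {"translation": [0, 0, 0], "angular": [0, 0, 0], "grip": 0.6}, {"translation": [0, 0, 0], "angular": [0, 0, 0], "grip": 1}, {"translation": [0, 0, 0], "angular": [0, 0, 0], "grip": 1}, {"translation": [0, 0, 0], "angular": [0, 0, 0], "grip": 1}, {"translation": [0, 0, 0], "angular": [0, 0, 0], "grip": 1}]'

```text
time: 8.2
ee_pos: [0.6476, -0.149, 0.0773]
orientation: [180.0, 0.0, 94.2]
wrist_force: [1.1, -0.1, 1.0]
finger_gap: 0.0277
```

Gap is 27.7 mm against a 30 mm bar, so the grip may be slightly above the axis. Re-gripping 7 mm lower as a check.

Request:
servo_tool --rows '[{"translation": [0, 0, 0], "angular": [0, 0, 0], "grip": 0.3}, {"translation": [0, 0, 0], "angular": [0, 0, 0], "grip": 0.3}, {"translation": [0, 0, 0], "angular": [0, 0, 0], "grip": 0.3}, {"translation": [0, 0, 0.007], "angular": [0, 0, 0], "grip": 0.3}, {"translation": [0, 0, 0], "angular": [0, 0, 0], "grip": 0.3}, {"translation": [0, 0, 0], "angular": [0, 0, 0], "grip": 0.45}, {"translation": [0, 0, 0], "angular": [0, 0, 0], "grip": 0.6}, {"translation": [0, 0, 0], "angular": [0, 0, 0], "grip": 1}, {"translation": [0, 0, 0], "angular": [0, 0, 0], "grip": 1}, {"translation": [0, 0, 0], "angular": [0, 0, 0], "grip": 1}, {"translation": [0, 0, 0], "angular": [0, 0, 0], "grip": 1}]'

```text
time: 9.3
ee_pos: [0.6476, -0.149, 0.0703]
orientation: [180.0, 0.0, 94.2]
wrist_force: [0.2, 1.6, 1.2]
finger_gap: 0.0285
```

```bash
python3 - <<'E'
from h import *
im2=robot.camera("scene")
a=cv2.resize(im2[200:280,330:420],None,fx=6.6,fy=6.6,interpolation=cv2.INTER_CUBIC)
cv2.imwrite("pics/g4.png",a[:,:,::-1])
m=robot.camera_model("scene");K=m["K"];Ti=np.linalg.inv(m["cam_to_world"])
for x in (.629,.666):
  for z in (.08,.09,.1,.11):
    q=Ti@np.r_[x,-.160,z,1];q=K@(q[:3]*[1,-1,-1]);print(x,z,((q[:2]/q[2]-[330,200])*6.6).round())
E
```

```text
0.629 0.08 [246. 252.]
0.629 0.09 [247. 234.]
0.629 0.1 [249. 215.]
0.629 0.11 [251. 196.]
0.666 0.08 [328. 299.]
0.666 0.09 [330. 281.]
0.666 0.1 [332. 262.]
0.666 0.11 [334. 243.]
```

View pics/g4.png

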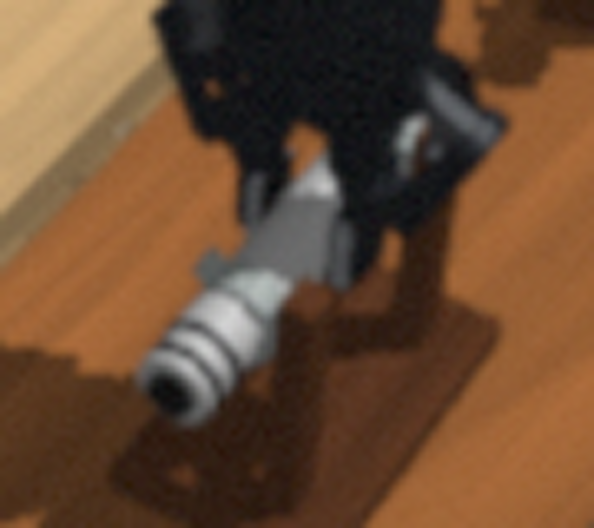

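The tips are at z ≈ 0.091, about 9 mm below the axis: a sound grip. Pulling straight forward (tool −y).

Request:
servo_tool --rows '[{"translation": [0, -0.004, 0], "angular": [0, 0, 0], "grip": 1}, {"translation": [0, -0.006, 0], "angular": [0, 0, 0], "grip": 1}, {"translation": [0, -0.006, 0], "angular": [0, 0, 0], "grip": 1}, {"translation": [0, -0.006, 0], "angular": [0, 0, 0], "grip": 1}, {"translation": [0, -0.006, 0], "angular": [0, 0, 0], "grip": 1}, {"translation": [0, -0.006, 0], "angular": [0, 0, 0], "grip": 1}, {"translation": [0, -0.008, 0], "angular": [0, 0, 0], "grip": 1}, {"translation": [0, -0.01, 0], "angular": [0, 0, 0], "grip": 1}, {"translation": [0, -0.01, 0], "angular": [0, 0, 0], "grip": 1}, {"translation": [0, -0.008, 0], "angular": [0, 0, 0], "grip": 1}, {"translation": [0, 0, 0], "angular": [0, 0, 0], "grip": 1}, {"translation": [0, 0, 0], "angular": [0, 0, 0], "grip": 1}]'

```text
time: 10.55
ee_pos: [0.5776, -0.1543, 0.0704]
orientation: [180.0, 0.0, 94.2]
wrist_force: [-0.2, -0.6, -1.7]
finger_gap: 0.0285
```

```bash
python3 - <<'E'
from h import *
im2=robot.camera("scene")
for d in robot.landmark_of("scene","torch"):print(d)
for d in robot.landmark_of("scene","tray"):print(d)
robot.camera("wrist")
for d in robot.landmark_of("wrist","torch"):print(d)
for d in robot.landmark_of("wrist","tray"):print(d)
a=cv2.resize(im2[160:290,250:420],None,fx=4,fy=4,interpolation=cv2.INTER_CUBIC)
cv2.imwrite("pics/g5.png",a[:,:,::-1])
E
```

```text
{'xyz': [0.5809, -0.153, 0.1013], 'p': 0.94}
{'xyz': [0.4252, -0.082, -0.003], 'p': 0.84}
{'xyz': [0.5827, -0.1596, 0.0962], 'p': 0.92}
{'xyz': [0.4234, -0.0863, 0.0013], 'p': 0.97}
```

View pics/g5.png

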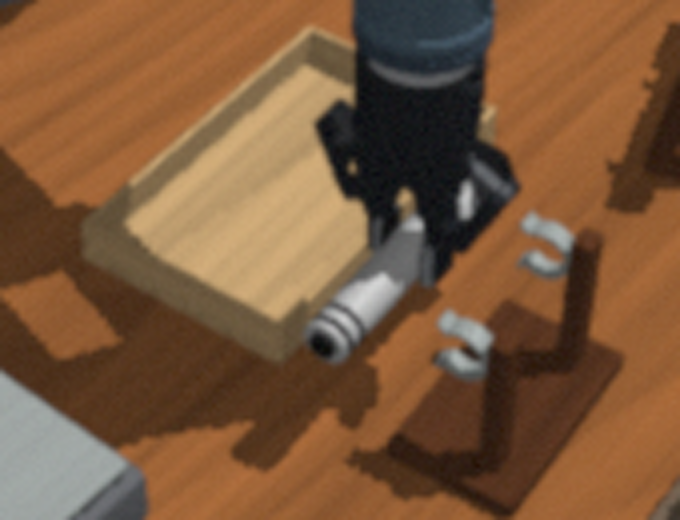

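Torch clear of both clips and held level, with the clips empty at (550,245) and (465,345). Moving over the tray centre, about (0.424, −0.086).

Request:
servo_tool --rows '[{"translation": [0.005, -0.01, 0], "angular": [0, 0, 0], "grip": 1}, {"translation": [0.01, -0.018, 0], "angular": [0, 0, 0], "grip": 1}, {"translation": [0.01, -0.018, 0], "angular": [0, 0, 0], "grip": 1}, {"translation": [0.01, -0.018, 0], "angular": [0, 0, 0], "grip": 1}, {"translation": [0.01, -0.018, 0], "angular": [0, 0, 0], "grip": 1}, {"translation": [0.01, -0.018, 0], "angular": [0, 0, 0], "grip": 1}, {"translation": [0.01, -0.02, 0], "angular": [0, 0, 0], "grip": 1}, {"translation": [0.01, -0.02, 0], "angular": [0, 0, 0], "grip": 1}, {"translation": [0.005, -0.01, 0], "angular": [0, 0, 0], "grip": 1}, {"translation": [0, 0, 0.01], "angular": [0, 0, 0], "grip": 1}, {"translation": [0, 0, 0.015], "angular": [0, 0, 0], "grip": 1}, {"translation": [0, 0, 0.015], "angular": [0, 0, 0], "grip": 1}, {"translation": [0, 0, 0.01], "angular": [0, 0, 0], "grip": 1}, {"translation": [0, 0, 0.01], "angular": [0, 0, 0], "grip": 1}, {"translation": [0, 0, 0.005], "angular": [0, 0, 0], "grip": 1}, {"translation": [0, 0, 0], "angular": [0, 0, 0], "grip": 1}]'

```text
time: 12.45
ee_pos: [0.4218, -0.0852, 0.0043]
orientation: [-179.9, -0.0, 94.2]
wrist_force: [0.0, -1.0, -0.7]
finger_gap: 0.0279
```

```bash
python3 - <<'E'
from h import *
for c in("scene","top","wrist"):
  im2=robot.camera(c)
  for t in ("torch","tray"):
    for d in robot.landmark_of(c,t):print(c,t,d)
E
```

```text
scene torch {'xyz': [0.423, -0.0825, 0.0324], 'p': 0.95}
scene tray {'xyz': [0.4256, -0.0883, 0.0014], 'p': 0.6}
top tray {'xyz': [0.431, -0.0898, -0.0012], 'p': 0.72}
wrist torch {'xyz': [0.4247, -0.0898, 0.0339], 'p': 0.9}
```

Request:
servo_tool --rows '[{"translation": [0, 0, 0.002], "angular": [0, 0, 0], "grip": 1}, {"translation": [0, 0, 0.002], "angular": [0, 0, 0], "grip": 1}, {"translation": [0, 0, 0.002], "angular": [0, 0, 0], "grip": 1}, {"translation": [0, 0, 0.001], "angular": [0, 0, 0], "grip": 1}, {"translation": [0, 0, 0], "angular": [0, 0, 0], "grip": 1}, {"translation": [0, 0, 0], "angular": [0, 0, 0], "grip": 1}]'

```text
time: 13.5
ee_pos: [0.422, -0.0853, -0.002]
orientation: [-180.0, -0.0, 94.2]
wrist_force: [0.5, -0.2, -0.8]
finger_gap: 0.0284
```

Request:
servo_tool --rows '[{"translation": [0, 0, 0.001], "angular": [0, 0, 0], "grip": 1}, {"translation": [0, 0, 0.001], "angular": [0, 0, 0], "grip": 1}, {"translation": [0, 0, 0], "angular": [0, 0, 0], "grip": 1}, {"translation": [0, 0, 0], "angular": [0, 0, 0], "grip": 1}]'

```text
time: 13.9
ee_pos: [0.4223, -0.0857, -0.0037]
orientation: [180.0, 0.0, 94.2]
wrist_force: [-1.3, -2.1, 2.8]
finger_gap: 0.0281
```

An upward force of 2.8 N shows the torch has touched the floor. Letting go and retreating.

Request:
servo_tool --rows '[{"translation": [0, 0, 0], "angular": [0, 0, 0], "grip": 0.55}, {"translation": [0, 0, 0], "angular": [0, 0, 0], "grip": 0.45}, {"translation": [0, 0, 0], "angular": [0, 0, 0], "grip": 0.3}, {"translation": [0, 0, 0], "angular": [0, 0, 0], "grip": 0.2}, {"translation": [0, 0, 0], "angular": [0, 0, 0], "grip": 0.2}, {"translation": [0, 0, 0], "angular": [0, 0, 0], "grip": 0.2}, {"translation": [0, 0, -0.005], "angular": [0, 0, 0], "grip": 0.2}, {"translation": [0, 0, -0.02], "angular": [0, 0, 0], "grip": 0.2}, {"translation": [0, 0, -0.03], "angular": [0, 0, 0], "grip": 0.2}, {"translation": [0, 0, -0.04], "angular": [0, 0, 0], "grip": 0.2}, {"translation": [0, 0, -0.04], "angular": [0, 0, 0], "grip": 0.2}, {"translation": [0, 0, -0.04], "angular": [0, 0, 0], "grip": 0.2}, {"translation": [0, 0, -0.03], "angular": [0, 0, 0], "grip": 0.2}, {"translation": [0, 0, 0], "angular": [0, 0, 0], "grip": 0.2}, {"translation": [0, 0, 0], "angular": [0, 0, 0], "grip": 0.2}]'

```text
time: 15.4
ee_pos: [0.4224, -0.0855, 0.2018]
orientation: [179.9, 0.1, 94.2]
wrist_force: [-0.4, 0.3, -1.4]
finger_gap: 0.0682
```

```bash
python3 - <<'E'
from h import *
im2=robot.camera("scene")
for t in ("torch","tray","brush"):
    for d in robot.landmark_of("scene",t):print(t,d)
im=robot.camera("wrist")
for t in ("torch","tray"):
    for d in robot.landmark_of("wrist",t):print(t,d)
a=cv2.resize(im2[120:290,250:460],None,fx=2.3,fy=2.3,interpolation=cv2.INTER_CUBIC)
o=np.zeros((400,800,3),np.uint8);o[:391,:483]=a;o[:195,486:798]=cv2.resize(im,(312,195))
cv2.imwrite("pics/end.png",o[:,:,::-1])
s=robot.sense();print(s["time"],s["ee_pos"],s["wrist_force"])
E
```

```text
torch {'xyz': [0.4238, -0.085, 0.0244], 'p': 0.78}
tray {'xyz': [0.4229, -0.0882, 0.0013], 'p': 0.9}
brush {'xyz': [0.6124, 0.1811, 0.1022], 'p': 0.85}
torch {'xyz': [0.4221, -0.0915, 0.0218], 'p': 0.9}
tray {'xyz': [0.4242, -0.0828, -0.0022], 'p': 0.96}
15.75 [ 0.42156531 -0.0851326   0.20012862] [ 0.52775843 -0.46735254 -0.60996793]
```

View pics/end.png

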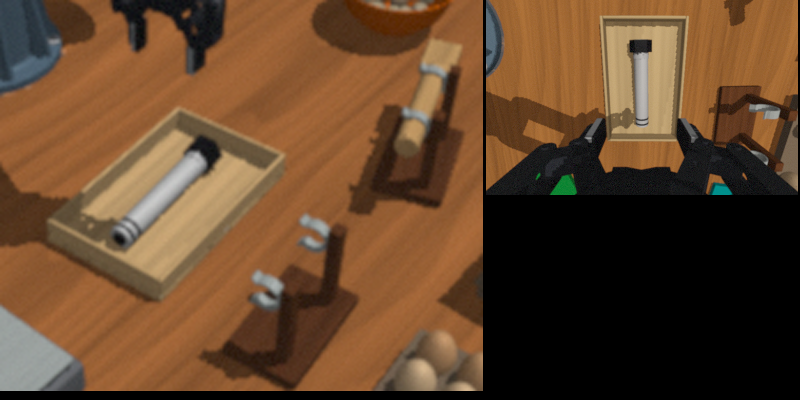

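The torch lies flat inside the tray (165,190 left; 640,80 right), the brush is still in its clips (425,100), and the gripper is clear.

```bash
python3 -c "
from rig import robot
print(robot.sign_off())"
```

```text
the job is handed in; nothing more can be done
None
```

The torch is lying flat in the tray, let go, and I have handed the job in; no verdict was reported. I gripped it in the middle, pulled it about 70 mm straight forward out of both clips and carried it over the tray. I lowered it by hand until it touched the floor (about 2.8 N), then opened the gripper and raised it clear.

**First grip:** my first attempt shut the fingers on top of the bar, with a gap of 0. The pictures showed the fingertips about 15 mm higher than the stated tool geometry gives. I opened, went about 27 mm lower in two steps and re-gripped. The torch did not visibly shift. The gap then read about 28.5 mm on the 30 mm bar; I did not explain that difference, but the grip held.

**Last checks:**
- **Torch:** its middle is at about z = 0.022–0.024 m, within about 10 mm of the tray centre, and it looked level and inside the walls in the pictures.
- **Brush:** it is in its clips, and its estimated position is within about 4 mm of the start, which is within the detection error.
- **Robot:** the gripper is about 0.2 m up and touching nothing. The clock read about 15.8 s of the 35 s allowed.

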